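Start the code reader and bring the sample to its detent

TASK

Start the clamped code reader by squeezing its yellow trigger fully against the fixed black grip and letting it spring back. Then pinch the orange tab of the slide stage and slide the carriage with the vial along the rail towards the reader's window until you feel its ball detent drop into the notch, and finish there, keeping hold of the tab with the carriage at rest in the notch. Leave the other things on the bench where they are.

Things in the scene. Friction and masses are not known exactly. Their poses are not given: they have to be found in the camera images.
- rail: Slide stage, fixed to the bench: steel base 407 x 76 mm and 8 mm thick carrying a double aluminium rail (42 mm wide, top at 30 mm) with blue end stops 44 mm high. Origin on the bench surface, on its centre line, 18 mm from its middle. Its y axis runs level along the rail, in the direction in which the carriage must go (from the tab end towards the vial end); z up; x runs across the rail towards the reader.
- carriage (a joint): Position of the aluminium carriage (54 x 170 mm, top 45 mm above the bench) along the rail, m, 0 to 0.165, growing along rail +y. It starts at 0 to 0.03; the notch lies between 0.06 and 0.14, at least 25 mm short of the far end stop. Running friction about 1 to 2 N. The clipped-in vial (28 mm diameter, its top 106 mm above the bench) stands on it on the rail's centre line, 115 mm from the tab towards rail +y, and cannot come off.
- tab_middle (a point): Middle of the upright orange tab on the carriage, where it is to be pinched: 72 mm above the bench. The tab measures 16 mm along the rail and 32 mm across it, and stands from 45 to 95 mm above the bench; the carriage body lies under it.
- tab_left: The half of the orange tab on the rail +y side (8 mm thick along the rail); fixed to the other half. Origin at the foot of the tab, in its middle.
- tab_right: The half of the orange tab on the rail -y side (8 mm thick along the rail). Origin at the foot of the tab, in its middle. A pinch along the rail, or one across it over the middle of the tab, presses on both halves.
- ball (a joint): Height of the sprung detent ball under the carriage, below the vial, m: about 0.0025 on the flat strip, -0.0005 to 0 seated in the notch. The notch is a 14 mm wide vee (30 degree slopes): near it the ball pulls the carriage to its middle with 3 to 6 N, felt as a pull forward, then past the middle as a rise in resistance. Let go there, the carriage centres itself.
- window (a point): Middle of the reader's window, 63 mm above the bench, facing rail -x. The notch cannot be seen; when the ball is in it the vial stands within 10 mm (along rail y) of straight in front of this point.
- reader: Code reader clamped head down on a foot, fixed to the bench at the far side of the rail: grey head 78 x 50 mm, 40 to 86 mm above the bench; on it stands the pistol grip with the trigger. Origin on the bench under the grip's axis; axes as the rail's.
- grip: Fixed black pistol grip, standing up from the head, 30 x 30 mm, from 84 to 164 mm above the bench. Origin at its foot on its axis; axes as the rail's (the trigger is on the -x side).
- trigger_blade: Yellow trigger blade, 22 mm wide (along rail y), 9 mm thick, about 54 mm long, on the rail -x side of the grip, up to 147 mm above the bench. Origin on its hinge, 91 mm above the bench and 24 mm before the grip's axis. 130 mm above the bench its front is 36 mm before the grip's axis at rest, 26 mm when fully squeezed; the grip's back is 15 mm behind the axis.
- trigger (a joint): Angle of the trigger, rad: 0 at rest, 0.26 fully squeezed towards the grip; a spring returns it (about 2.5 to 6.5 N at the blade 130 mm above the bench).
- squeeze_point (a point): Point 130 mm above the bench midway between the grip's back and the front of the fully squeezed trigger: the jaws, coming from above and closing along rail x, centre here.
- jar: Bystander: jar with orange cap, 52 mm diameter, 65 mm high; origin under its centre.
- other_vial: Bystander: loose capped vial, 27 mm diameter, 58 mm high; origin under its centre.
- block: Bystander: ground steel block 36 x 36 x 22 mm; origin under its centre.
- die: Bystander: steel ring die, 42 mm diameter, 20 mm high; origin under its centre.
- ptfe: Bystander: white disc, 51 mm diameter, 13 mm high; origin under its centre.

How it is judged:
By the outcome, as a careful person would: the job done as asked, in the order asked, and still so for the second after the job is handed in, while the arm keeps its last pose, push and grip.
It also fails if it takes over 51 s, if anything falls off the work surface, if the arm or the gripper's body presses on something with over 40 N, if the wrist force passes 120 N, or if a joint passes its speed limit or range.

ROBOT

A 6-joint arm with a two-finger parallel gripper is mounted at the origin on the work surface; the furniture and walls round the work are solid. World frame = base frame: x ahead of the robot, y to its left, z up, the work surface at z = 0. Lengths are in mm, angles in degrees, forces in N, time in s.
With the tool pointing down it reaches from about 300 to 850 mm from the base axis. Payload 4.2 kg.
Tool frame: the origin (TCP) lies at the very end of the fingers, on their centre line; the grasp point (between the pads) lies 19 mm behind it (env.grasp_offset is the distance from the TCP to the grasp point, in mm); z points along the fingers, y is the line along which they close (so a half turn about z gives the same grasp; the last joint's range is limited). The gripper opens to 91 mm and grips with 3 to 60 N. Pads are 32 mm wide; open, the fingers measure 118 mm over their backs; the gripper's body (76 mm by 178 mm) begins 60 mm behind the grasp point.
Start: joints at [-78.209, 18.312, 89.639, -0, 72.044, -1.146], TCP at [128.736, -560.42, 213.976] pointing down, gripper open.
Joint ranges: [-177.97, 177.97], [-48.28, 115.42], [12.27, 149.76], [-77.06, 257.06], [2.81, 150.46], [-146.56, 146.56]. Speed limits (degrees/s): [147.25, 147.25, 180, 180, 180, 180].

INTERFACE

Orientations are given as [roll, pitch, yaw] about the fixed x, y, z axes, in that order (R = Rz(yaw) Ry(pitch) Rx(roll)).
In Python, from workcell import env, eyes gives the robot as it stands.
- The arm moves only by the tool send_rows, never from a script. Its arguments are lists of equal length, an entry for each row: "grip": the opening, from -1 (shut) to 1 (fully open), so that 0 is half open; "xyz": the shift along the world's x, y, z in m, a list of three; "yaw": the turn about the world's z in degrees. A call has 1 to 8 rows; each row is the pose to reach, as a shift and turn from the pose commanded when the call began; what a row does not reach only later rows make up. A row lasts 1/12 s, in which the tool goes at most 41.7 mm and 7.16 degrees, less where a joint would pass 70% of its speed; a pose out of reach is approached as far as the arm can. A call with a gripper value outside its range is refused whole. The fingers move at their own pace and stop on an object; "grip_force" is the grip in N (left out, the last holds). Time passes only in rows, so rows that repeat a pose let the fingers close. It gives the time, the measured TCP pose, the force, the opening and the grip force at its end, in the units of the state.
- env.state(): the state, without advancing time (a new reading comes with each control period).
- eyes.grab_frame(name): name is "side" or "top"; returns a dict with "frame" (400x640x3 uint8, red, green, blue), "fx", "fy", "cx", "cy" (pixels), "pose" (4x4, takes a point from camera to world coordinates). Camera axes: x right, y down, z forward; pixel columns grow to the right and rows downward; lengths in mm; the calibration is good to about 2 mm. A picture is of the moment at which its call begins. There is no depth.
- env.job_done(): hands the job in; it is judged then, once.
The state is a dict: "time_s": time; "qpos": joint angles; "qvel": joint speeds; "effort": joint torques, N m; "ee_pos": TCP position; "ee_rot": TCP orientation; "force": force on the tool from outside, world axes, zero at the start; "torque": the same for the moment, N m; "gripper_width": finger opening in mm; "gripper_force": force on a finger pad.
Only numpy, scipy, OpenCV 4.12 (cv2) and the standard library are available. Lean on these libraries where they do the work, as an engineer would, in place of code of your own. Each camera call takes 0.05 s, during which the arm holds its last target. There are 200 camera calls.

## Working session

There is one attempt and no reset: what is moved stays moved. The work goes in short steps, Python scripts to look and compute and a tool call to move; the robot and the scene stay as the last step left them, time stands still between calls to the robot, and variables do not carry over. Pictures are saved under pics/ and viewed, at most 10 in all, crops included, and the job is handed in when it is done.

Besides the shell and the picture viewer there is one more tool, called as name(argument=value, ...) on one line, values as JSON. send_rows: Moves the arm, as the interface text tells. Its arguments: {"type":"object","properties":{"grip":{"type":"array"},"xyz":{"type":"array"},"yaw":{"type":"array"},"grip_force":{"type":"number"}},"required":["grip","xyz","yaw"]}

```bash
mkdir -p pics; cat > h.py <<'E'
import numpy as np, cv2
from workcell import env, eyes
def grab(n,save=None):
    d=eyes.grab_frame(n)
    if save: cv2.imwrite(f'pics/{save}.png',cv2.cvtColor(d['frame'],cv2.COLOR_RGB2BGR))
    return d
def ray(d,u,v):
    P=np.array(d['pose']); r=P[:3,:3]@np.array([(u-d['cx'])/d['fx'],(v-d['cy'])/d['fy'],1]); return P[:3,3],r
def onz(d,u,v,z):
    o,r=ray(d,u,v); return o+r*(z-o[2])/r[2]
def proj(d,p):
    P=np.array(d['pose']); c=P[:3,:3].T@(np.array(p)-P[:3,3]); return np.array([c[0]/c[2]*d['fx']+d['cx'],c[1]/c[2]*d['fy']+d['cy']])
E
python3 - <<'E'
from h import *
for n in('top','side'):
    d=grab(n,n); print(n,np.round(d['pose'],3).tolist(),d['fx'],d['cx'],d['cy'])
print(env.state())
E
```

```text
top [[-0.001, -0.995, 0.101, 419.443], [-1.0, 0.002, 0.005, -16.304], [-0.005, -0.101, -0.995, 1511.686], [0.0, 0.0, 0.0, 1.0]] 369.71561698395703 322.42698669522446 200.87118938034482
side [[0.999, -0.037, 0.027, 507.238], [-0.039, -0.361, 0.932, -1211.85], [-0.024, -0.932, -0.363, 591.113], [0.0, 0.0, 0.0, 1.0]] 375.75687783950974 322.1118687091061 200.68245378215374
{'time_s': 0.1, 'qpos': array([-7.82077891e+01,  1.83465676e+01,  8.96981480e+01, -1.32517660e-03,
        7.20423915e+01, -1.14655518e+00]), 'qvel': array([ 0.06590754, -0.04972258, -0.19553115,  0.0307934 ,  0.07103836,
       -0.01504836]), 'effort': array([ 3.05548801e-04, -4.13333058e+01, -2.32509506e+01,  7.28741311e-02,
        4.22717992e-02, -5.10437235e-05]), 'ee_pos': array([ 128.6465773 , -559.97862951,  213.22707344]), 'ee_rot': array([-1.79912885e+02, -4.83251519e-04,  1.29391752e+01]), 'force': array([ 0.25016045, -0.71119398,  0.55824356]), 'torque': array([ 0.03959567, -0.01077261, -0.07636754]), 'gripper_force': 0.0, 'gripper_width': 91.41327214826859}
```

View pics/top.png

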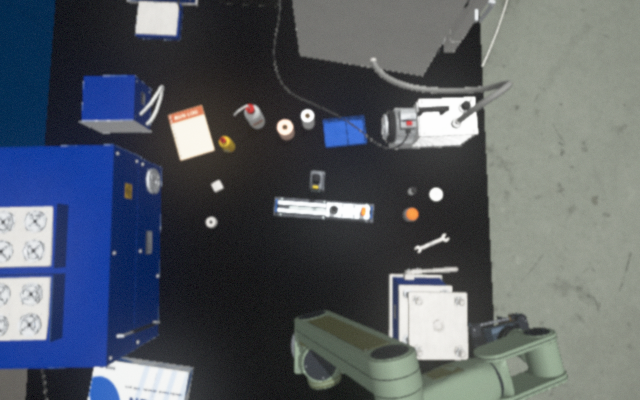

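View pics/side.png

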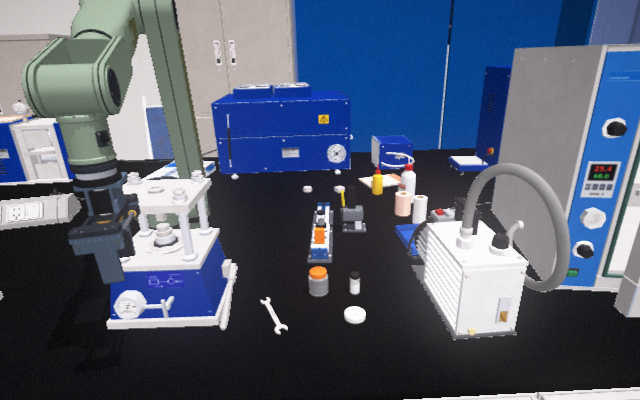

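The top view shows the rail at (275–375, 197–221), with the orange tab at about (362,212), the vial at about (333,210) and the reader at about (317,180). The jar is at (411,214). In the side view the tab is at (320,236) and the yellow trigger at about (342,197). I'll crop both views enlarged and measure the masks.

```bash
python3 - <<'E'
from h import *
T=grab('top');S=grab('side')
a=cv2.resize(T['frame'][160:232,260:390],None,fx=6,fy=6,interpolation=cv2.INTER_CUBIC)[:,:,::-1]
b=cv2.resize(S['frame'][180:270,290:380],None,fx=6,fy=6,interpolation=cv2.INTER_CUBIC)[:,:,::-1]
cv2.imwrite('pics/tc.png',a);cv2.imwrite('pics/sc.png',b)
def blobs(d,lo,hi,box,name):
    h=cv2.cvtColor(d['frame'],cv2.COLOR_RGB2HSV);m=cv2.inRange(h,lo,hi);k=np.zeros_like(m);x0,y0,x1,y1=box;k[y0:y1,x0:x1]=255
    n,l,s,c=cv2.connectedComponentsWithStats(m&k)
    for i in range(1,n):
        if s[i,4]>=3: print(name,s[i].tolist(),np.round(c[i],2).tolist())
tb=(260,160,390,232);sb=(290,180,380,270)
for d,bx,n in((T,tb,'T'),(S,sb,'S')):
    blobs(d,(5,130,120),(17,255,255),bx,n+' orange')
    blobs(d,(20,110,90),(35,255,255),bx,n+' yellow')
    blobs(d,(100,110,50),(125,255,255),bx,n+' blue')
E
```

```text
T orange [361, 208, 4, 7, 14] [362.64, 210.93]
T yellow [313, 185, 5, 4, 19] [314.89, 186.58]
T blue [275, 200, 3, 11, 15] [275.67, 205.2]
T blue [371, 209, 1, 8, 8] [371.0, 212.5]
S orange [316, 227, 9, 2, 14] [320.36, 227.43]
S orange [314, 230, 11, 14, 131] [319.11, 236.47]
S orange [310, 266, 17, 4, 51] [318.12, 267.82]
S yellow [372, 180, 8, 15, 112] [375.71, 186.84]
S yellow [341, 191, 4, 15, 50] [342.44, 198.1]
S yellow [315, 229, 7, 1, 7] [318.0, 229.0]
S blue [317, 202, 13, 9, 63] [322.92, 204.43]
S blue [311, 248, 17, 11, 171] [318.98, 253.29]
```

View pics/tc.png

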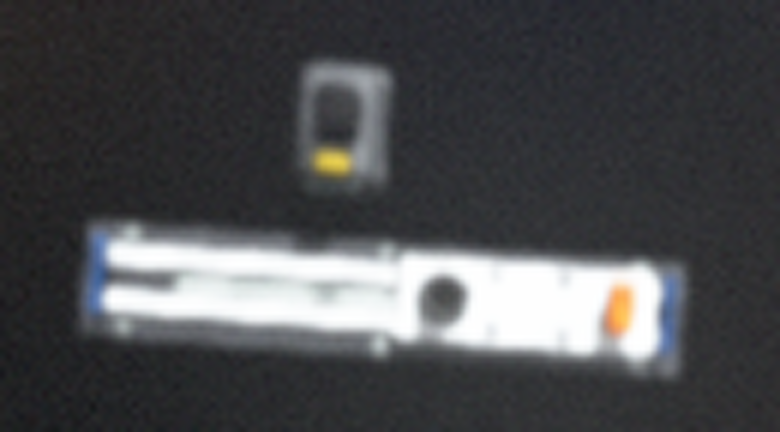

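View pics/sc.png

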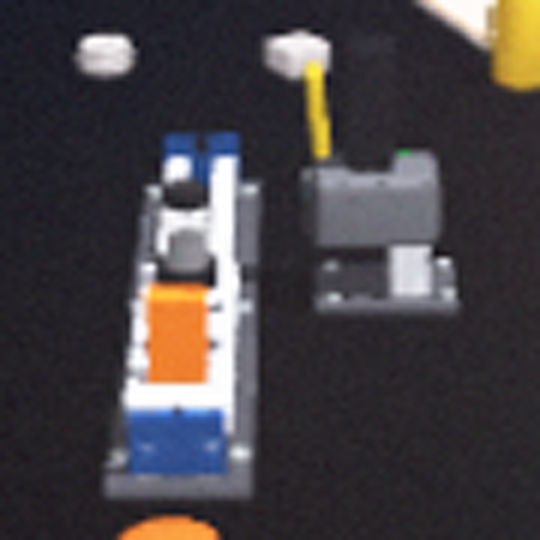

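The top crop shows the rail running from about (274,206) to (373,213) in full-image pixels, with the tab at (362.6,211.5), vial cap at (333.3,209.3), trigger at (315,186.6) and grip at (316,178). The side crop shows the whole tab face at x 314–325, y 227–244, and the trigger from (342,191) to (344,206).

```bash
python3 - <<'E'
from h import *
T=grab('top');S=grab('side')
c=lambda x,y:((x+.5)/6-.5+260,(y+.5)/6-.5+160)
s=lambda x,y:((x+.5)/6-.5+290,(y+.5)/6-.5+180)
def tri(a,b):
    o1,r1=ray(T,*a);o2,r2=ray(S,*b);r1/=np.linalg.norm(r1);r2/=np.linalg.norm(r2)
    t=np.linalg.lstsq(np.c_[r1,-r2],o2-o1,rcond=None)[0];p,q=o1+t[0]*r1,o2+t[1]*r2;return np.round((p+q)/2,1),np.round(np.linalg.norm(p-q),1)
L=onz(T,*c(82,279),8);R=onz(T,*c(681,320),8);print('base',L,R,np.linalg.norm(L-R),'yaw',np.degrees(np.arctan2(-(L-R)[0],(L-R)[1])))
for n,x,y,z in(('stopL',97,273,44),('stopR',669,313,44),('tabtop',619,308,95),('vial',442,297,106),('trigtop',332,161,145),('grip top',337,100,164),('grip foot-ish mid',337,112,150),('headL',303,120,86),('headR',389,120,86)): print(n,np.round(onz(T,*c(x,y),z),1))
print('side: tabtop',onz(S,*s(179,288),95),'tab bottom',onz(S,*s(178,382),45),'trig top',onz(S,*s(314,62),147),'trig bot',onz(S,*s(323,157),91),'vial top',onz(S,*s(187,232),106),'stop near top',onz(S,*s(177,408),44), 'far',onz(S,*s(202,136),44),'base near',onz(S,*s(179,495),0))
print('tri tabtop',tri(c(619,308),s(179,288)),'trig',tri(c(332,155),s(314,62)))
E
```

```text
base [550.71303344 191.48322133   8.        ] [ 522.17866834 -215.63508943    8.        ] 408.11705299263036 yaw -4.009226336343711
stopL [551.6 176.6  44. ]
stopR [ 524.4 -203.    44. ]
tabtop [ 524.  -164.6   95. ]
vial [530.3 -51.1 106. ]
trigtop [612.2  17.9 145. ]
grip top [647.3  14.4 164. ]
grip foot-ish mid [642.2  14.7 150. ]
headL [647.4  38.3  86. ]
headR [647.3 -17.6  86. ]
side: tabtop [ 527.54728133 -164.27785505   95.        ] tab bottom [ 525.43865605 -171.98002412   45.        ] trig top [614.01712078  26.3562347  147.        ] trig bot [618.15846414  16.28863869  91.        ] vial top [ 533.5473827  -118.77182115  106.        ] stop near top [ 524.07365056 -198.18408516   44.        ] far [552.35920143 176.42284022  44.        ] base near [ 523.55010236 -209.28596515    0.        ]
tri tabtop (array([ 525.8, -164.6,   95. ]), np.float64(3.6)) trig (array([614.2,  17.8, 150.2]), np.float64(1.9))
```

```bash
python3 - <<'E'
from h import *
T=grab('top');S=grab('side')
def tri(a,b):
    o1,r1=ray(T,*a);o2,r2=ray(S,*b);r1/=np.linalg.norm(r1);r2/=np.linalg.norm(r2)
    t=np.linalg.lstsq(np.c_[r1,-r2],o2-o1,rcond=None)[0];p,q=o1+t[0]*r1,o2+t[1]*r2;return np.round((p+q)/2,1),np.round(np.linalg.norm(p-q),1)
print(tri((467,360),(122,203)),tri((467,291),(192,207)),tri((410,293),(212,182)))
print(onz(S,108,325,0),onz(S,215,318,0))
print(proj(S,env.state()['ee_pos']),proj(T,env.state()['ee_pos']))
E
```

```text
(array([  70.7, -447.4,  313.1]), np.float64(58.7)) (array([ 253.5, -473.3,  300.6]), np.float64(5.3)) (array([ 249.2, -291.2,  295.6]), np.float64(10.8))
[   8.76956706 -461.37370066    0.        ] [ 261.42535285 -453.17451547    0.        ]
[120.10634946 267.21114647] [484.01872006 323.93644715]
```

send_rows(grip=[1,1,1,1,1,1,1,1], xyz=[[0,0,0.04],[0,0,0.08],[0,0,0.12],[0,0,0.16],[0,0,0.2],[0.025,0.028,0.2],[0.05,0.056,0.2],[0.075,0.084,0.2]], yaw=[0,0,0,0,0,0,6,12], grip_force=20)

```text
time_s: 1.07
ee_pos: [204.3, -475.9, 414.7]
ee_rot: [179.9, -0.0, 25.1]
force: [0.7, 0.2, -0.2]
gripper_width: 91.5
gripper_force: 0.0
```

send_rows(grip=[1,1,1,1,1,1,1,1], xyz=[[0.027,0.03,0],[0.054,0.06,0],[0.081,0.09,0],[0.108,0.12,0],[0.135,0.15,0],[0.162,0.18,0],[0.189,0.21,0],[0.216,0.24,0]], yaw=[6,12,18,24,30,36,42,48])

```text
time_s: 1.73
ee_pos: [420.6, -234.6, 414.2]
ee_rot: [180.0, 0.0, 73.2]
force: [0.5, -0.2, -0.4]
gripper_width: 90.8
gripper_force: 0.0
```

send_rows(grip=[1,1,1,1,1,1,1,1], xyz=[[0.028,0.031,0],[0.056,0.062,0],[0.084,0.093,0],[0.112,0.124,0],[0.14,0.155,-0.02],[0.168,0.186,-0.04],[0.196,0.217,-0.06],[0.222,0.252,-0.09]], yaw=[6,12,13,13,13,13,13,13])

```text
time_s: 2.4
ee_pos: [630.3, 0.5, 337.4]
ee_rot: [179.9, -0.0, 86.0]
force: [0.5, -0.7, 0.5]
gripper_width: 91.2
gripper_force: 0.0
```

send_rows(grip=[1,1,1,1,1,1], xyz=[[0,0,0],[0,0,-0.04],[0,0,-0.08],[0,0,-0.12],[0,0,-0.13],[0,0,-0.13]], yaw=[0,0,0,0,0,0])

```text
time_s: 2.9
ee_pos: [626.6, -1.6, 204.6]
ee_rot: [-179.6, 0.0, 85.9]
force: [-0.2, 0.1, 0.8]
gripper_width: 91.3
gripper_force: 0.0
```

```bash
python3 - <<'E'
from h import *
s=env.state();print(s['ee_pos'],s['ee_rot'],s['force'])
S=grab('side')
print(proj(S,s['ee_pos']))
b=cv2.resize(S['frame'][120:240,290:410],None,fx=5,fy=5,interpolation=cv2.INTER_CUBIC)[:,:,::-1]
cv2.imwrite('pics/sc2.png',b)
E
```

```text
[626.555207    -1.56205707 204.60155065] [-1.79579584e+02  2.70124441e-02  8.59269324e+01] [-0.20609582  0.06970335  0.76177805]
[346.25248172 176.50324179]
```

View pics/sc2.png

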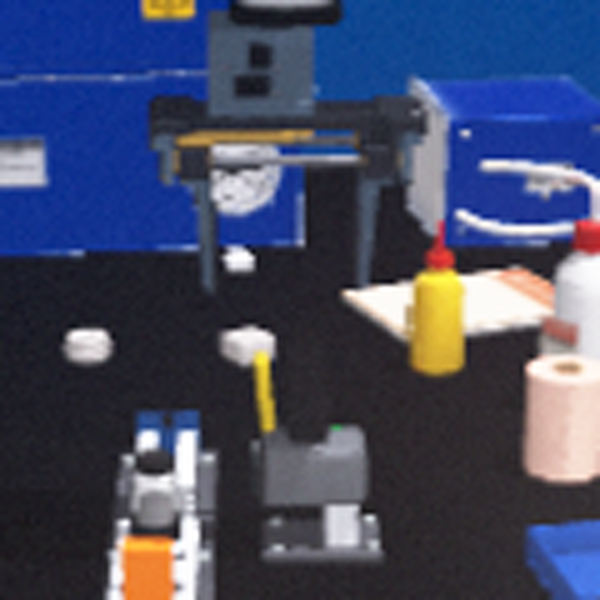

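The fingers sit at crop (210,290) and (365,283), above the reader, and the projected TCP agrees to within 1 px. The arm stopped 15–17 mm short in x and y because the last rows were clipped. I'll correct sideways first, then descend.

send_rows(grip=[1,1,1,1,1,1,1,1], xyz=[[0.0154,0.0172,0],[0.0154,0.0172,-0.02],[0.0154,0.0172,-0.04],[0.0154,0.0172,-0.06],[0.0154,0.0172,-0.08],[0.0154,0.0172,-0.0935],[0.0154,0.0172,-0.0935],[0.0154,0.0172,-0.0935]], yaw=[0,0,0,0,0,0,0,0])

```text
time_s: 3.62
ee_pos: [645.8, 15.7, 116.8]
ee_rot: [179.8, -0.0, 85.9]
force: [0.2, 1.3, 0.6]
gripper_width: 91.4
gripper_force: 0.0
```

```bash
python3 - <<'E'
from h import *
s=env.state();print(s['ee_pos'],s['ee_rot'],s['force'])
S=grab('side');T=grab('top')
b=cv2.resize(S['frame'][165:235,300:390],None,fx=6,fy=6,interpolation=cv2.INTER_CUBIC)[:,:,::-1]
cv2.imwrite('pics/sc3.png',b)
E
```

```text
[645.79250464  15.72849322 116.7615373 ] [ 1.79761241e+02 -1.74083535e-02  8.59250958e+01] [0.23094008 1.29335824 0.6252884 ]
```

View pics/sc3.png

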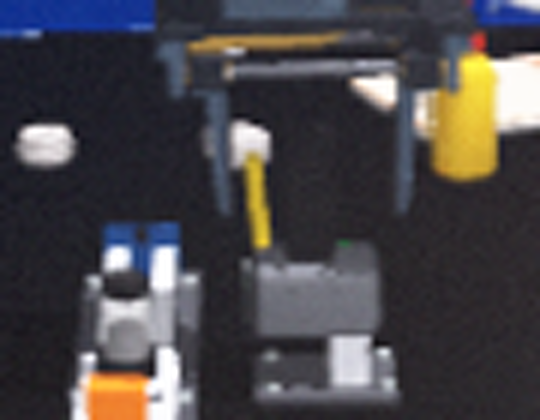

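The open fingers straddle the trigger. Their inner edges are at crop x≈233 and 395, with the trigger front at about 251, so the jaws sit roughly 6 mm too far towards +x.

send_rows(grip=[1,1,0.4,0.4,0.4,0.4], xyz=[[-0.0055,0,-0.0055],[-0.0055,0,-0.0055],[-0.0055,0,-0.0055],[-0.0055,0,-0.0055],[-0.0055,0,-0.0055],[-0.0055,0,-0.0055]], yaw=[0,0,0,0,0,0], grip_force=20)

```text
time_s: 4.22
ee_pos: [638.7, 15.9, 108.8]
ee_rot: [180.0, -0.0, 85.9]
force: [0.1, 0.5, -0.4]
gripper_width: 67.4
gripper_force: 0.0
```

send_rows(grip=[0.25,0.2,0.15,0.1,0.05,0.0,0.0,0.0], xyz=[[0.001,0,0.002],[0.001,0,0.002],[0.001,0,0.002],[0.001,0,0.002],[0.001,0,0.002],[0.001,0,0.002],[0.001,0,0.002],[0.001,0,0.002]], yaw=[0,0,0,0,0,0,0,0])

```text
time_s: 4.88
ee_pos: [636.1, 16.1, 110.7]
ee_rot: [-179.6, 0.0, 85.9]
force: [-8.0, 0.1, 5.6]
gripper_width: 45.5
gripper_force: 6.1
```

send_rows(grip=[-0.05,-0.1,-0.15,-0.2,-0.2,-0.2], xyz=[[0,0,0],[0,0,0],[0,0,0],[0,0,0],[0,0,0],[0,0,0]], yaw=[0,0,0,0,0,0])

```text
time_s: 5.38
ee_pos: [637.6, 16.0, 111.1]
ee_rot: [-179.8, 0.0, 85.9]
force: [-5.2, 0.7, 5.8]
gripper_width: 42.4
gripper_force: 21.0
```

```bash
python3 - <<'E'
from h import *
s=env.state();print(s['ee_pos'],s['force'],s['torque'],s['gripper_width'],s['gripper_force'])
S=grab('side')
b=cv2.resize(S['frame'][165:235,300:390],None,fx=6,fy=6,interpolation=cv2.INTER_CUBIC)[:,:,::-1]
cv2.imwrite('pics/sc4.png',b)
E
```

```text
[637.60374127  16.00063564 111.06836511] [-5.22098118  0.71511787  5.79534782] [-0.01697582  1.48857532 -0.11512803] 42.38431513839464 21.00081712938845
```

View pics/sc4.png

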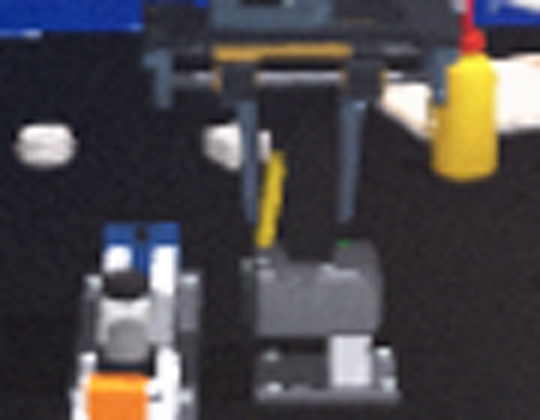

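The yellow blade now leans towards the grip: it runs from (263,245) to (280,155), about 0.29 rad from rest. The width stalled at 42.4 mm under 21 N, which matches full squeeze. Next I release it and let it spring back.

send_rows(grip=[0.2,0.6,1,1,1,1,1,1], xyz=[[0.003,0,0],[0.003,0,0],[0.003,0,0],[0.003,0,0],[0.003,0,0],[0.003,0,0],[0.003,0,0.03],[0.003,0,0.06]], yaw=[0,0,0,0,0,0,0,0])

```text
time_s: 6.1
ee_pos: [642.2, 15.9, 169.7]
ee_rot: [-179.8, 0.0, 85.9]
force: [-0.0, -0.2, 1.1]
gripper_width: 90.5
gripper_force: 0.0
```

```bash
python3 - <<'E'
from h import *
s=env.state();print(s['ee_pos'],s['force'],s['gripper_width'])
S=grab('side');h=cv2.cvtColor(S['frame'],cv2.COLOR_RGB2HSV);m=cv2.inRange(h,(20,110,90),(35,255,255))[185:215,335:360]
v,u=np.nonzero(m);print([(int(r+185),round(335+u[v==r].mean(),1)) for r in np.unique(v)])
E
```

```text
[642.16077322  15.89504689 169.72891453] [-0.04478069 -0.23959229  1.0605578 ] 90.54546819153529
[(191, np.float64(341.5)), (192, np.float64(342.0)), (193, np.float64(342.0)), (194, np.float64(342.0)), (195, np.float64(342.0)), (196, np.float64(342.0)), (197, np.float64(342.0)), (198, np.float64(342.5)), (199, np.float64(342.5)), (200, np.float64(342.5)), (201, np.float64(342.5)), (202, np.float64(343.0)), (203, np.float64(343.0)), (204, np.float64(343.0)), (205, np.float64(343.0))]
```

The trigger is back at its rest line. Now I go over the tab.

send_rows(grip=[1,1,1,1,1,1,1,1], xyz=[[0,0,0.03],[-0.01,-0.02,0.04],[-0.03,-0.05,0.04],[-0.05,-0.08,0.04],[-0.07,-0.11,0.04],[-0.09,-0.14,0.04],[-0.11,-0.17,0.03],[-0.116,-0.181,0.01]], yaw=[0,0,0,0,0,0,0,0])

```text
time_s: 6.82
ee_pos: [526.4, -169.1, 183.4]
ee_rot: [179.6, 0.2, 85.8]
force: [0.7, 0.1, -0.7]
gripper_width: 90.9
gripper_force: 0.0
```

send_rows(grip=[1,1,1], xyz=[[0,0,0],[0,0,-0.02],[0,0,-0.02]], yaw=[0,0,0])

```text
time_s: 7.07
ee_pos: [525.9, -164.4, 158.8]
ee_rot: [-179.8, -0.1, 85.9]
force: [-0.3, 0.5, -1.1]
gripper_width: 91.0
gripper_force: 0.0
```

```bash
python3 - <<'E'
from h import *
s=env.state();print(s['ee_pos'],s['ee_rot'],s['force'],s['gripper_width'])
S=grab('side')
print(proj(S,s['ee_pos']))
b=cv2.resize(S['frame'][170:270,270:380],None,fx=6,fy=6,interpolation=cv2.INTER_CUBIC)[:,:,::-1]
cv2.imwrite('pics/sc5.png',b)
E
```

```text
[ 525.94218316 -164.44997474  158.80462471] [-1.79836846e+02 -7.79584404e-02  8.59141068e+01] [-0.33798378  0.52295635 -1.1477046 ] 91.02903344207937
[318.31862238 208.46240953]
```

View pics/sc5.png

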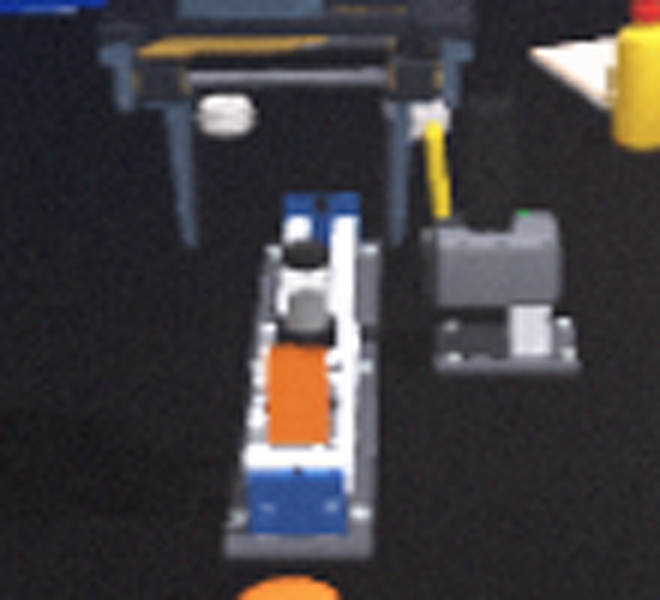

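The fingers at crop x 192 and 397 straddle the tab, whose centre is at about 298. The alignment is good, so I descend.

send_rows(grip=[1,1,1,1,1,1,1,1], xyz=[[0.001,0,-0.025],[0.001,0,-0.05],[0.001,0,-0.075],[0.001,0,-0.09],[0.001,0,-0.1],[0.001,0,-0.105],[0.001,0,-0.105],[0.001,0,-0.105]], yaw=[0,0,0,0,0,0,0,0])

```text
time_s: 7.78
ee_pos: [528.6, -165.1, 56.7]
ee_rot: [179.9, 0.0, 86.0]
force: [-0.6, -0.5, 0.1]
gripper_width: 91.4
gripper_force: 0.0
```

send_rows(grip=[0.5,0,-0.1,-0.2,-0.4,-0.5,-0.6,-0.6], xyz=[[0,0,0],[0,0,0],[0,0,0],[0,0,0],[0,0,0],[0,0,0],[0,0,0],[0,0,0]], yaw=[0,0,0,0,0,0,0,0], grip_force=30)

```text
time_s: 8.45
ee_pos: [527.5, -165.1, 55.7]
ee_rot: [180.0, -0.0, 85.9]
force: [0.6, 0.3, -0.0]
gripper_width: 40.7
gripper_force: 0.0
```

send_rows(grip=[-0.7,-0.7,-0.7,-0.7,-0.7,-0.7], xyz=[[0,0,0],[0,0,0],[0,0,0],[0,0,0],[0,0,0],[0,0,0]], yaw=[0,0,0,0,0,0], grip_force=30)

```text
time_s: 8.95
ee_pos: [525.1, -164.8, 55.4]
ee_rot: [-179.7, -0.0, 85.9]
force: [-6.9, -0.1, 2.7]
gripper_width: 31.6
gripper_force: 30.0
```

The tab is held at 31.6 mm with 30 N. Now I slide along the rail direction (0.070, 0.998).

send_rows(grip=[-0.7,-0.7,-0.7,-0.7,-0.7,-0.7,-0.7,-0.7], xyz=[[-0.0015,0.003,0],[-0.001,0.008,0],[-0.0005,0.014,0],[0,0.02,0],[0.0003,0.026,0],[0.0007,0.032,0],[0.001,0.037,0],[0.0013,0.04,0]], yaw=[0,0,0,0,0,0,0,0])

```text
time_s: 9.62
ee_pos: [528.0, -126.0, 55.5]
ee_rot: [-179.9, 0.1, 86.0]
force: [-1.5, -5.8, -0.9]
gripper_width: 31.6
gripper_force: 30.0
```

send_rows(grip=[-0.7,-0.7,-0.7], xyz=[[0.0001,0.001,0],[0.0001,0.002,0],[0.0001,0.002,0]], yaw=[0,0,0])

```text
time_s: 9.87
ee_pos: [528.2, -123.2, 55.4]
ee_rot: [-179.9, 0.0, 85.9]
force: [-2.2, -2.5, -0.1]
gripper_width: 31.9
gripper_force: 30.0
```

send_rows(grip=[-0.7,-0.7,-0.7], xyz=[[0.0001,0.001,0],[0.0001,0.002,0],[0.0001,0.002,0]], yaw=[0,0,0])

```text
time_s: 10.12
ee_pos: [528.4, -121.1, 55.5]
ee_rot: [-179.9, -0.0, 85.9]
force: [-3.3, -2.5, -0.3]
gripper_width: 31.8
gripper_force: 30.0
```

send_rows(grip=[-0.7,-0.7,-0.7,-0.7], xyz=[[0.0001,0.001,0],[0.0001,0.002,0],[0.0001,0.003,0],[0.0001,0.003,0]], yaw=[0,0,0,0])

```text
time_s: 10.45
ee_pos: [528.6, -118.0, 55.5]
ee_rot: [-179.9, -0.0, 85.9]
force: [-3.0, -2.2, -0.1]
gripper_width: 32.0
gripper_force: 30.0
```

send_rows(grip=[-0.7,-0.7,-0.7], xyz=[[0.0001,0.001,0],[0.0001,0.002,0],[0.0001,0.002,0]], yaw=[0,0,0])

```text
time_s: 10.7
ee_pos: [528.8, -115.9, 55.5]
ee_rot: [-179.9, -0.0, 85.9]
force: [-2.4, -1.6, -0.4]
gripper_width: 31.8
gripper_force: 30.0
```

send_rows(grip=[-0.7,-0.7,-0.7], xyz=[[0.0001,0.001,0],[0.0001,0.002,0],[0.0001,0.002,0]], yaw=[0,0,0])

```text
time_s: 10.95
ee_pos: [528.9, -114.0, 55.5]
ee_rot: [-180.0, -0.0, 85.9]
force: [-3.8, -1.7, -1.0]
gripper_width: 31.7
gripper_force: 30.0
```

send_rows(grip=[-0.7,-0.7,-0.7], xyz=[[0.0001,0.001,0],[0.0001,0.002,0],[0.0001,0.002,0]], yaw=[0,0,0])

```text
time_s: 11.2
ee_pos: [529.1, -111.8, 55.5]
ee_rot: [-180.0, -0.0, 85.9]
force: [-2.6, -1.6, -1.0]
gripper_width: 31.8
gripper_force: 30.0
```

send_rows(grip=[-0.7,-0.7,-0.7], xyz=[[0,0.001,0],[0.0001,0.002,0],[0.0001,0.002,0]], yaw=[0,0,0])

```text
time_s: 11.45
ee_pos: [529.2, -109.9, 55.5]
ee_rot: [-180.0, -0.0, 85.9]
force: [-2.6, -2.6, -2.0]
gripper_width: 31.9
gripper_force: 30.0
```

send_rows(grip=[-0.7,-0.7,-0.7], xyz=[[0,0.001,0],[0.0001,0.002,0],[0.0001,0.002,0]], yaw=[0,0,0])

```text
time_s: 11.7
ee_pos: [529.4, -107.8, 55.5]
ee_rot: [-180.0, -0.0, 85.9]
force: [-2.1, -1.8, -2.4]
gripper_width: 31.6
gripper_force: 30.0
```

send_rows(grip=[-0.7,-0.7,-0.7], xyz=[[0,0.001,0],[0.0001,0.002,0],[0.0001,0.002,0]], yaw=[0,0,0])

```text
time_s: 11.95
ee_pos: [529.5, -105.9, 55.5]
ee_rot: [-180.0, -0.0, 85.9]
force: [-2.1, -2.6, -3.5]
gripper_width: 31.9
gripper_force: 30.0
```

send_rows(grip=[-0.7,-0.7,-0.7], xyz=[[0,0.001,0],[0.0001,0.002,0],[0.0001,0.002,0]], yaw=[0,0,0])

```text
time_s: 12.2
ee_pos: [529.7, -103.8, 55.5]
ee_rot: [-180.0, -0.0, 85.9]
force: [-1.0, -2.4, -3.7]
gripper_width: 31.7
gripper_force: 30.0
```

send_rows(grip=[-0.7,-0.7,-0.7], xyz=[[0.0001,0.001,0],[0.0001,0.002,0],[0.0001,0.002,0]], yaw=[0,0,0])

```text
time_s: 12.45
ee_pos: [529.8, -101.9, 55.5]
ee_rot: [-180.0, -0.0, 85.9]
force: [-1.3, -2.8, -4.4]
gripper_width: 32.0
gripper_force: 30.0
```

send_rows(grip=[-0.7,-0.7,-0.7], xyz=[[0.0001,0.001,0],[0.0001,0.002,0],[0.0001,0.002,0]], yaw=[0,0,0])

```text
time_s: 12.7
ee_pos: [530.0, -99.8, 55.5]
ee_rot: [-180.0, -0.0, 85.9]
force: [-1.1, -2.1, -5.3]
gripper_width: 31.6
gripper_force: 30.0
```

send_rows(grip=[-0.7,-0.7,-0.7], xyz=[[0.0001,0.001,0],[0.0001,0.002,0],[0.0001,0.002,0]], yaw=[0,0,0])

```text
time_s: 12.95
ee_pos: [530.2, -97.7, 55.5]
ee_rot: [180.0, -0.0, 85.9]
force: [-1.1, -1.9, -5.5]
gripper_width: 31.8
gripper_force: 30.0
```

send_rows(grip=[-0.7,-0.7,-0.7], xyz=[[0.0001,0.001,-0.0003],[0.0001,0.002,-0.0003],[0.0001,0.002,-0.0003]], yaw=[0,0,0])

```text
time_s: 13.2
ee_pos: [530.3, -95.8, 55.5]
ee_rot: [180.0, -0.0, 85.9]
force: [-0.6, -1.3, -4.7]
gripper_width: 31.7
gripper_force: 30.0
```

send_rows(grip=[-0.7,-0.7,-0.7], xyz=[[0.0001,0.001,0],[0.0001,0.002,0],[0.0001,0.002,0]], yaw=[0,0,0])

```text
time_s: 13.45
ee_pos: [530.5, -93.7, 55.5]
ee_rot: [180.0, -0.0, 85.9]
force: [-1.8, -1.2, -3.1]
gripper_width: 31.8
gripper_force: 30.0
```

send_rows(grip=[-0.7,-0.7,-0.7], xyz=[[0.0001,0.001,0],[0.0001,0.002,0],[0.0001,0.002,0]], yaw=[0,0,0])

```text
time_s: 13.7
ee_pos: [530.6, -91.3, 55.5]
ee_rot: [180.0, -0.1, 85.9]
force: [-1.5, 0.5, -3.5]
gripper_width: 31.7
gripper_force: 30.0
```

The pull forward has begun, so I go on in 1 mm steps.

send_rows(grip=[-0.7,-0.7,-0.7], xyz=[[0.0001,0.001,0],[0.0001,0.001,0],[0.0001,0.001,0]], yaw=[0,0,0])

```text
time_s: 13.95
ee_pos: [530.7, -90.3, 55.5]
ee_rot: [180.0, -0.1, 85.9]
force: [-0.0, 3.6, -2.8]
gripper_width: 32.2
gripper_force: 30.0
```

send_rows(grip=[-0.7,-0.7,-0.7], xyz=[[0.0001,0.001,0],[0.0001,0.001,0],[0.0001,0.001,0]], yaw=[0,0,0])

```text
time_s: 14.2
ee_pos: [530.8, -89.6, 55.5]
ee_rot: [180.0, -0.0, 85.9]
force: [-1.3, 2.2, -1.8]
gripper_width: 32.3
gripper_force: 30.0
```

send_rows(grip=[-0.7,-0.7,-0.7], xyz=[[0,0.001,0],[0,0.001,0],[0,0.001,0]], yaw=[0,0,0])

```text
time_s: 14.45
ee_pos: [530.8, -88.9, 55.5]
ee_rot: [180.0, -0.0, 85.9]
force: [0.0, 2.2, -2.5]
gripper_width: 31.7
gripper_force: 30.0
```

send_rows(grip=[-0.7,-0.7,-0.7], xyz=[[0.0001,0.001,0],[0.0001,0.001,0],[0.0001,0.001,0]], yaw=[0,0,0])

```text
time_s: 14.7
ee_pos: [530.9, -88.0, 55.5]
ee_rot: [180.0, -0.0, 85.9]
force: [-1.1, 1.6, -1.4]
gripper_width: 31.5
gripper_force: 30.0
```

send_rows(grip=[-0.7,-0.7,-0.7], xyz=[[0.0001,0.001,0],[0.0001,0.001,0],[0.0001,0.001,0]], yaw=[0,0,0])

```text
time_s: 14.95
ee_pos: [530.9, -87.0, 55.5]
ee_rot: [180.0, -0.0, 85.9]
force: [-1.0, 1.2, -0.9]
gripper_width: 31.8
gripper_force: 30.0
```

send_rows(grip=[-0.7,-0.7,-0.7], xyz=[[0,0.001,0],[0,0.001,0],[0,0.001,0]], yaw=[0,0,0])

```text
time_s: 15.2
ee_pos: [531.0, -86.5, 55.5]
ee_rot: [180.0, 0.0, 85.9]
force: [0.0, -1.8, -0.6]
gripper_width: 32.0
gripper_force: 30.0
```

send_rows(grip=[-0.7,-0.7,-0.7], xyz=[[0,0.0007,0],[0,0.0007,0],[0,0.0007,0]], yaw=[0,0,0])

```text
time_s: 15.45
ee_pos: [531.0, -86.3, 55.5]
ee_rot: [180.0, 0.1, 86.0]
force: [-0.2, -5.8, -1.3]
gripper_width: 32.0
gripper_force: 30.0
```

send_rows(grip=[-0.7,-0.7,-0.7], xyz=[[0,0.0007,0],[0,0.0007,0],[0,0.0007,0]], yaw=[0,0,0])

```text
time_s: 15.7
ee_pos: [531.0, -86.0, 55.5]
ee_rot: [180.0, 0.1, 86.0]
force: [-0.6, -6.9, -1.1]
gripper_width: 31.6
gripper_force: 30.0
```

The resistance has risen past the middle, at y ≈ -86.5. I ease back until the push is near zero and let the carriage centre itself.

send_rows(grip=[-0.7,-0.7,-0.7,-0.7,-0.7,-0.7], xyz=[[0,-0.0007,0],[0,-0.0013,0],[0,-0.0013,0],[0,-0.0013,0],[0,-0.0013,0],[0,-0.0013,0]], yaw=[0,0,0,0,0,0])

```text
time_s: 16.2
ee_pos: [531.0, -86.1, 55.5]
ee_rot: [180.0, 0.0, 85.9]
force: [0.4, -3.2, -0.6]
gripper_width: 31.8
gripper_force: 30.0
```

send_rows(grip=[-0.7,-0.7,-0.7,-0.7], xyz=[[0,0,0],[0,0,0],[0,0,0],[0,0,0]], yaw=[0,0,0,0])

```text
time_s: 16.53
ee_pos: [531.0, -86.1, 55.5]
ee_rot: [180.0, 0.0, 85.9]
force: [0.1, -3.9, 0.6]
gripper_width: 31.6
gripper_force: 30.0
```

```bash
python3 - <<'E'
from h import *
s=env.state();print(s['ee_pos'],s['force'],s['gripper_width'],s['gripper_force'])
T=grab('top');S=grab('side')
a=cv2.resize(T['frame'][160:232,260:390],None,fx=6,fy=6,interpolation=cv2.INTER_CUBIC)[:,:,::-1]
cv2.imwrite('pics/tc6.png',a)
E
```

```text
[531.00151652 -86.12374473  55.45503418] [ 0.05308825 -3.8912561   0.5766698 ] 31.559214459315935 29.997560530900955
```

View pics/tc6.png

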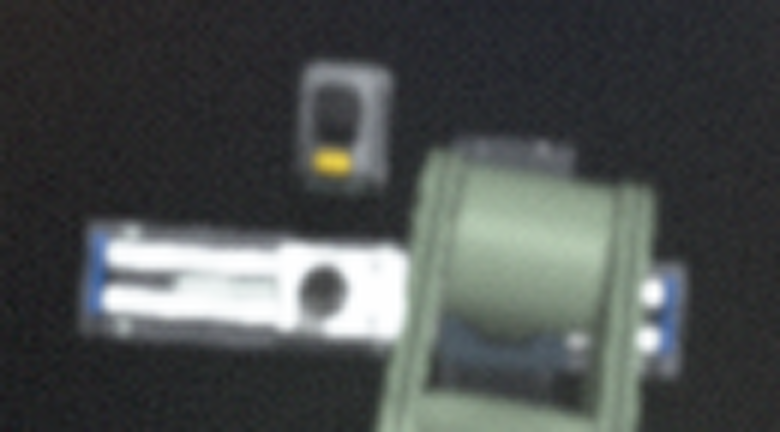

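The vial cap at crop (322,291) is roughly opposite the reader's window, about 5 mm off along the rail by my estimate. A push of about 3.5 N remains, so I ease off a bit more.

send_rows(grip=[-0.7,-0.7,-0.7,-0.7,-0.7,-0.7], xyz=[[0,-0.0005,0],[0,-0.001,0],[0,-0.001,0],[0,-0.001,0],[0,-0.001,0],[0,-0.001,0]], yaw=[0,0,0,0,0,0])

```text
time_s: 17.13
ee_pos: [531.0, -86.4, 55.5]
ee_rot: [180.0, -0.1, 85.9]
force: [1.7, 2.6, 0.0]
gripper_width: 31.7
gripper_force: 30.0
```

send_rows(grip=[-0.7,-0.7,-0.7,-0.7], xyz=[[0,0,0],[0,0,0],[0,0,0],[0,0,0]], yaw=[0,0,0,0])

```text
time_s: 17.47
ee_pos: [531.0, -86.6, 55.4]
ee_rot: [180.0, -0.0, 85.9]
force: [1.5, 3.0, 1.3]
gripper_width: 31.9
gripper_force: 30.0
```

send_rows(grip=[-0.7,-0.7,-0.7,-0.7,-0.7,-0.7], xyz=[[0,0.0005,0],[0,0.0005,0],[0,0.0005,0],[0,0.0005,0],[0,0.0005,0],[0,0.0005,0]], yaw=[0,0,0,0,0,0])

```text
time_s: 17.97
ee_pos: [531.0, -86.7, 55.5]
ee_rot: [180.0, 0.0, 85.9]
force: [1.7, 3.1, 1.2]
gripper_width: 31.8
gripper_force: 30.0
```

send_rows(grip=[-0.7,-0.7,-0.7,-0.7,-0.7,-0.7], xyz=[[0,0,0],[0,0,0],[0,0,0],[0,0,0],[0,0,0],[0,0,0]], yaw=[0,0,0,0,0,0])

```text
time_s: 18.47
ee_pos: [531.0, -86.6, 55.5]
ee_rot: [180.0, 0.0, 85.9]
force: [2.2, 1.4, 2.1]
gripper_width: 32.0
gripper_force: 30.0
```

send_rows(grip=[-0.7,-0.7,-0.7,-0.7,-0.7,-0.7,-0.7,-0.7], xyz=[[0,0.0004,0],[0,0.0004,0],[0,0.0004,0],[0,0.0004,0],[0,0.0004,0],[0,0.0004,0],[0,0.0004,0],[0,0.0004,0]], yaw=[0,0,0,0,0,0,0,0])

```text
time_s: 19.13
ee_pos: [531.0, -86.5, 55.5]
ee_rot: [180.0, 0.0, 86.0]
force: [3.6, -4.0, 1.9]
gripper_width: 31.7
gripper_force: 30.0
```

send_rows(grip=[-0.7,-0.7,-0.7,-0.7,-0.7,-0.7], xyz=[[0,0,0],[0,0,0],[0,0,0],[0,0,0],[0,0,0],[0,0,0]], yaw=[0,0,0,0,0,0])

```text
time_s: 19.63
ee_pos: [531.0, -86.4, 55.5]
ee_rot: [180.0, 0.0, 85.9]
force: [2.5, -4.7, 3.5]
gripper_width: 31.7
gripper_force: 30.0
```

send_rows(grip=[-0.7,-0.7,-0.7,-0.7,-0.7,-0.7,-0.7,-0.7], xyz=[[0,-0.0002,0],[0,-0.0002,0],[0,-0.0002,0],[0,-0.0002,0],[0,-0.0002,0],[0,-0.0002,0],[0,-0.0002,0],[0,-0.0002,0]], yaw=[0,0,0,0,0,0,0,0])

```text
time_s: 20.3
ee_pos: [531.0, -86.4, 55.5]
ee_rot: [180.0, 0.0, 85.9]
force: [1.6, -4.0, 4.1]
gripper_width: 31.9
gripper_force: 30.0
```

send_rows(grip=[-0.7,-0.7,-0.7,-0.7,-0.7,-0.7,-0.7,-0.7], xyz=[[0,0,0],[0,0,0],[0,0,0],[0,0,0],[0,0,0],[0,0,0],[0,0,0],[0,0,0]], yaw=[0,0,0,0,0,0,0,0])

```text
time_s: 20.97
ee_pos: [531.0, -86.4, 55.5]
ee_rot: [180.0, 0.0, 85.9]
force: [2.2, -4.5, 4.3]
gripper_width: 32.0
gripper_force: 30.0
```

send_rows(grip=[-0.7,-0.7,-0.7,-0.7,-0.7,-0.7,-0.7,-0.7], xyz=[[0,-0.0002,0],[0,-0.0002,0],[0,-0.0002,0],[0,-0.0002,0],[0,-0.0002,0],[0,-0.0002,0],[0,-0.0002,0],[0,-0.0002,0]], yaw=[0,0,0,0,0,0,0,0])

```text
time_s: 21.63
ee_pos: [531.0, -86.4, 55.5]
ee_rot: [180.0, -0.0, 85.9]
force: [4.0, -3.0, 3.2]
gripper_width: 31.9
gripper_force: 30.0
```

send_rows(grip=[-0.7,-0.7,-0.7,-0.7,-0.7,-0.7,-0.7,-0.7], xyz=[[0,0,0],[0,0,0],[0,0,0],[0,0,0],[0,0,0],[0,0,0],[0,0,0],[0,0,0]], yaw=[0,0,0,0,0,0,0,0])

```text
time_s: 22.3
ee_pos: [531.0, -86.4, 55.5]
ee_rot: [180.0, -0.0, 85.9]
force: [4.4, -2.3, 5.0]
gripper_width: 31.9
gripper_force: 30.0
```

The carriage is at rest at the notch middle with only a small residual force, the tab is held, and the trigger is back at rest. I'm handing it in.

```bash
python3 -c "
from workcell import env
print(env.job_done())"
```

```text
the job is handed in; nothing more can be done
None
```

I squeezed the trigger fully and it sprang back, then slid the carriage until I felt its detent drop into the notch; it rests there with the tab still gripped, and I handed the job in at about 22 s (no verdict was returned).

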